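# Unlock the eccentric cam and push the bearing slide home

## Robot

A 6-joint arm with a two-finger parallel gripper is mounted at the origin on a cart in front of the work surface, level with it; the furniture and walls round the work are solid. World frame = base frame: x ahead of the robot, y to its left, z up, the work surface at z = 0. Lengths are in mm, angles in rad, forces in N, time in s.
With the tool pointing down it reaches from about 350 to 775 mm from the base axis. Payload 7.3 kg.
Tool frame: the origin (TCP) lies at the very end of the fingers, on their centre line; the grasp point (between the pads) lies bot.grip_point_offset behind it (bot.grip_point_offset is the distance from the TCP to the grasp point, in mm); z points along the fingers, y is the line along which they close (so a half turn about z gives the same grasp; the last joint's range is limited). The gripper opens to 92 mm and grips with 3 to 60 N. Pads are 19 mm wide; open, the fingers measure 130 mm over their backs; the gripper's body (75 mm by 190 mm) begins 47 mm behind the grasp point.
Start: joints at [1.037, 0.342, 1.524, -0, 1.275, -0.146], TCP at [198.518, 486.041, 226.741] pointing down, gripper open.
Joint ranges: [-2.53, 2.53], [-0.77, 2.02], [0.04, 2.7], [-1, 4.14], [0.28, 2.66], [-3.11, 3.11]. Speed limits (rad/s): [2.57, 2.57, 3.14, 3.14, 3.14, 3.14].

## Interface

Orientations are given as [roll, pitch, yaw] about the fixed x, y, z axes, in that order (R = Rz(yaw) Ry(pitch) Rx(roll)).
In Python, from plant import bot gives the robot as it stands. The module is installed in compiled form; this text tells all that it offers.
- The arm moves only by the tool carry_out, never from a script. Its argument "plan" is a list of rows, each an object of numbers: "tx", "ty", "tz": the shift along the world's x, y, z in mm; "rx", "ry", "rz": the turn, a rotation vector about the world's x, y, z in rad. A call has 1 to 12 rows; each row shifts and turns the commanded pose from where the row before left it; what a row does not reach is not made up. A row lasts 1/10 s, in which the tool goes at most 50 mm and 8.59 degrees, less where a joint would pass 70% of its speed; a pose out of reach is approached as far as the arm can. A call with a gripper value outside its range is refused whole. "gripper" is the closure, from 0 (fully open) to 1 (shut), set as the call begins (left out, the last holds). The fingers move at their own pace and stop on an object; the grip force is fixed at half the most. Time passes only in rows, so rows that do not move let the fingers close. It gives the time, the measured TCP pose, the force, the opening and the grip force at its end, in the units of the state.
- bot.get_obs(): the state, without advancing time (a new reading comes with each control period).
- bot.capture(name): name is "scene" or "top" or "wrist"; returns the picture (420x560x3 uint8, red, green, blue); there is no depth.
- bot.camera_model(name): a dict with "camera_matrix" (3x3 intrinsics, pixels), "R" (3x3) and "t" (3): a world point X has camera coordinates R X + t. Camera axes: x right, y down, z forward; pixel columns grow to the right and rows downward; lengths in mm; the calibration is good to about 2 mm. The wrist camera is an equidistant fisheye: a pixel r from the principal point sees the ray r / f radians off the axis. A picture is of the moment at which its call begins: read the wrist's pose just before it. camera_model takes no time and is no camera call; for the wrist camera it gives the pose at the moment of the call.
- bot.close_job(): hands the job in; it is judged then, once.
The state is a dict: "time": time; "joint_positions": joint angles; "dq": joint speeds; "tau": joint torques, N m; "tool_pos": TCP position; "tcp_rot": TCP orientation; "contact_force": force on the tool from outside, world axes, zero at the start; "moment": the same for the moment, N m; "grip_width": finger opening in mm; "finger_force": force on a finger pad.
Only numpy, scipy, OpenCV 4.12 (cv2) and the standard library are available. Lean on these libraries where they do the work, as an engineer would, in place of code of your own. Each camera call takes 0.05 s, during which the arm holds its last target. There are 200 camera calls.

## Task

The slide that carries the ball bearing is locked by the blue eccentric cam plate in front of it. With the fingertips, push the cam's red peg round (either way) until the cam's low side faces the slide, the peg pointing straight away from it, and only then push the slide forward by its upright black plate until it is fully home against its stop. Push gently, do not grip or lift anything, leave the bearing in its nest, leave the other things where they are, and finish clear of everything.

Things in the scene. Friction and masses are not known exactly. Their poses are not given: they have to be found in the camera images.
- fixture: The cam-locked slide fixture, bolted down: dark steel base plate 260x116x10 mm with two steel guide rails (tops 21 mm up). Its origin lies on the table under the middle line of the slide; its x axis points forward, from the slide to the cam (the way the slide travels), z up. The plate runs from x = -135 to +125 mm. Position and yaw differ each time.
- cam_axis (a point): Top of the cam plate on its vertical pivot, fixed at fixture x = +60 mm, y = 0, 26 mm above the table. The blue cam plate is a disc 68 mm across and 14 mm thick (12 to 26 mm above the table), pivoted 18 mm off its centre: its rim reaches 52 mm from the pivot on the high side and 16 mm on the low side, where a white mark lies.
- cam_peg (a point): Middle of the free length of the cam's upright red peg: 16 mm across, from the cam's top (26 mm above the table) to 74 mm, this point 52 mm above the table. The peg stands on the high side, 42 mm from the pivot, and turns with the cam.
- cam (a joint): Angle of the cam, counter-clockwise seen from above. 0: high side and peg point at the slide (backwards, fixture -x). +3.14 or -3.14: low side faces the slide and the peg points straight forward, away from the slide. It starts between -0.9 and +0.9 and can be turned either way to +-3.54. It stays where it is left; about 5 N at the peg turns it.
- slide (a joint): Travel of the slide along fixture +x: 0 at the start (back), 0.0355 m fully home at its slightly springy stop. About 3 N moves it and it stays where it is left. Its steel nose (40 mm wide, top 27 mm above the table) stops against the cam unless the cam is at its low point. Pushing the peg with more than 40 N or the slide with more than 60 N, or pinching them, damages the fixture.
- slide_push (a point): Centre of the rear face (the face towards fixture -x) of the slide's upright black push plate: plate 72 mm wide across the fixture, 14 mm thick, from 24 to 60 mm above the table, this point 42 mm above it. It lies 89 mm behind the fixture's origin at the start and moves with the slide. The space behind it is free above the base plate.
- bearing_center (a point): Centre of the loose ball bearing, 47 mm across and 14 mm high, which lies in the nest on the slide (its top 37 mm above the table) and rides with it.
- nest_seat (a point): Where the bearing's centre belongs: centre of the brass nest ring (58 mm across, 8 mm high, bore 50 mm) on the slide, 44 mm in front of the push plate's rear face and 30 mm above the table. Moves with the slide.
- relay_a: Bystander, to be left alone: black cube relay, 27x27x33 mm, loose on the table; origin at the centre of its underside.
- fuse_box: Bystander, to be left alone: black fuse carrier with coloured fuses, 36x85x27 mm, loose on the table; origin at the centre of its underside.
- clevis_pin: Bystander, to be left alone: grey clevis pin, lying, 27x75x27 mm, loose on the table; origin at the centre of its underside.
- nut_m16: Bystander, to be left alone: hex nut, 24x27x12 mm, loose on the table; origin at the centre of its underside.
- contactor: Bystander, to be left alone: black contactor with two copper studs, 58x50x70 mm, loose on the table; origin at the centre of its underside.
- solenoid_valve: Bystander, to be left alone: solenoid valve standing on its block, 46x66x90 mm, loose on the table; origin at the centre of its underside.

How it is judged:
By the outcome, as a careful person would: the job done as asked, in the order asked, and still so for the second after the job is handed in, with the robot touching nothing.
It also fails if it takes over 46 s, if anything falls off the work surface, if the arm or the gripper's body presses on something with over 40 N, if the wrist force passes 120 N, or if a joint passes its speed limit or range.

## Working session

There is one attempt and no reset: what is moved stays moved. The work goes in short steps, Python scripts to look and compute and a tool call to move; the robot and the scene stay as the last step left them, time stands still between calls to the robot, and variables do not carry over. Pictures are saved under pics/ and viewed, at most 10 in all, crops included, and the job is handed in when it is done.

Besides the shell and the picture viewer there is one more tool, called after ">>>" by a JSON object that holds its "name" and its "arguments". carry_out: Moves the arm, as the interface text tells. Its arguments: {"type":"object","properties":{"plan":{"type":"array"},"gripper":{"type":"number"}},"required":["plan"]}

```bash
mkdir -p pics
python3 - <<'E'
from plant import bot
import cv2
for n in("scene","top"):
    im=bot.capture(n); cv2.imwrite(f"pics/{n}0.png",cv2.resize(im[:,:,::-1],(800,600),interpolation=cv2.INTER_CUBIC))
    m=bot.camera_model(n); print(n,m)
o=bot.get_obs();print(o['time'],o['tool_pos'],o['tcp_rot'],bot.grip_point_offset)
E
```

```text
scene {'camera_matrix': array([[410.81853507,   0.        , 288.03602174],
       [  0.        , 410.81853507, 213.83239366],
       [  0.        ,   0.        ,   1.        ]]), 'R': array([[ 0.74504257, -0.66699563, -0.00533011],
       [-0.49061807, -0.54257788, -0.68183807],
       [ 0.45189101,  0.51061344, -0.73148372]]), 't': array([-311.29929565,  411.29126733,  552.24392495])}
top {'camera_matrix': array([[441.26793366,   0.        , 289.29941449],
       [  0.        , 441.26793366, 206.45767086],
       [  0.        ,   0.        ,   1.        ]]), 'R': array([[-0.00293668, -0.99999476, -0.00136287],
       [-0.99726588,  0.0030293 , -0.07383489],
       [ 0.07383863,  0.00114231, -0.99726955]]), 't': array([194.07502382, 580.4513983 , 923.91212104])}
0.1 [198.3432835  485.70565926 226.11812461] [-3.14024481e+00 -1.77676187e-04  2.75378972e+00] 18.8
```

View pics/top0.png

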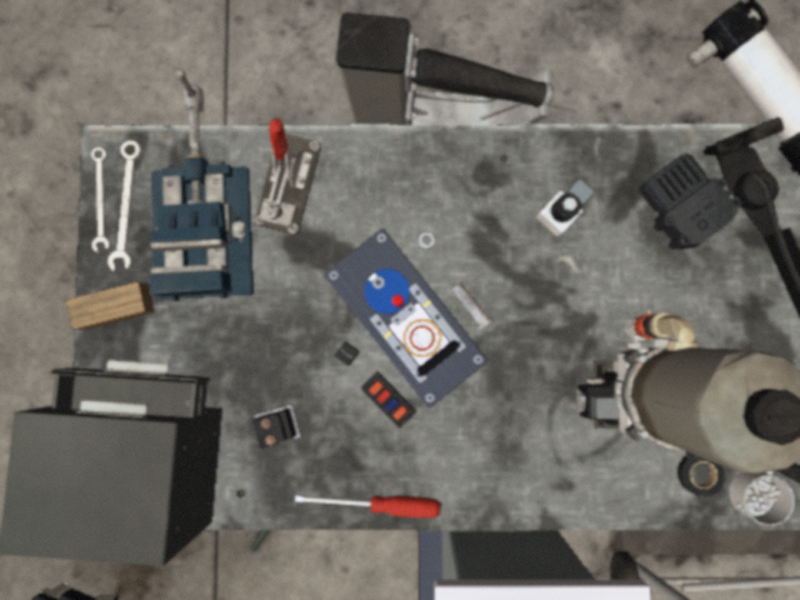

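View pics/scene0.png

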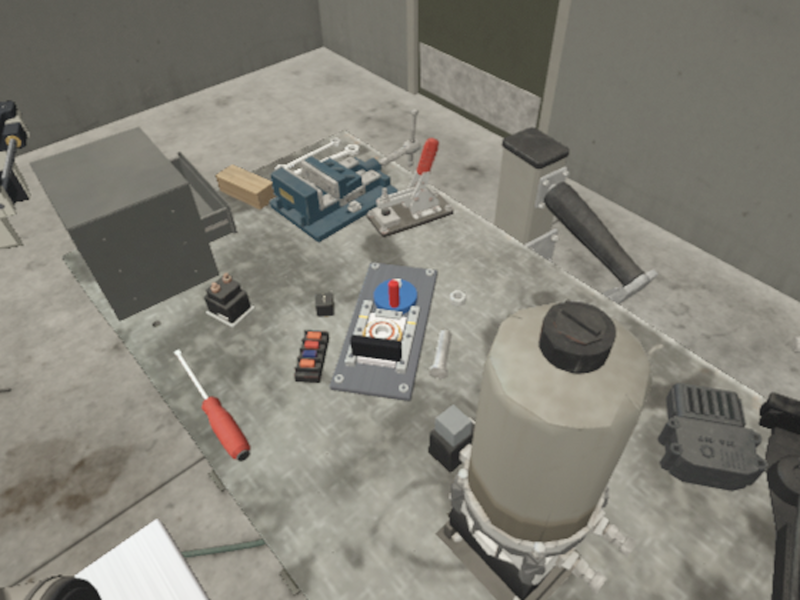

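The top view shows the fixture diagonal, with its plate bolts near (381,237), (334,275), (430,398) and (478,359). The peg is near (397,300), and the cam end points up-left. The relay, fuse box, pin and nut lie close by. I'll enlarge both views next.

Run:
```python
import cv2
from plant import bot
a=bot.capture("top")[150:295,220:350,::-1]; b=bot.capture("scene")[175:285,200:330,::-1]
a=cv2.resize(a,None,fx=4,fy=4,interpolation=cv2.INTER_CUBIC)
cv2.imwrite("pics/c_top.png",a)
cv2.imwrite("pics/c_scene.png",cv2.resize(b,None,fx=5,fy=5,interpolation=cv2.INTER_CUBIC))
```

```text
(no output)
```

View pics/c_top.png

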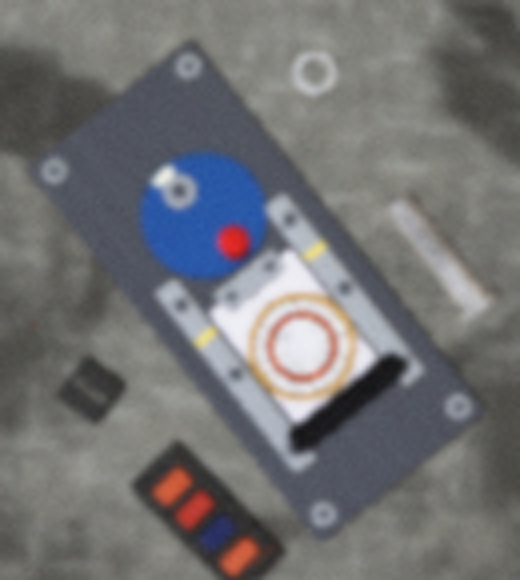

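View pics/c_scene.png

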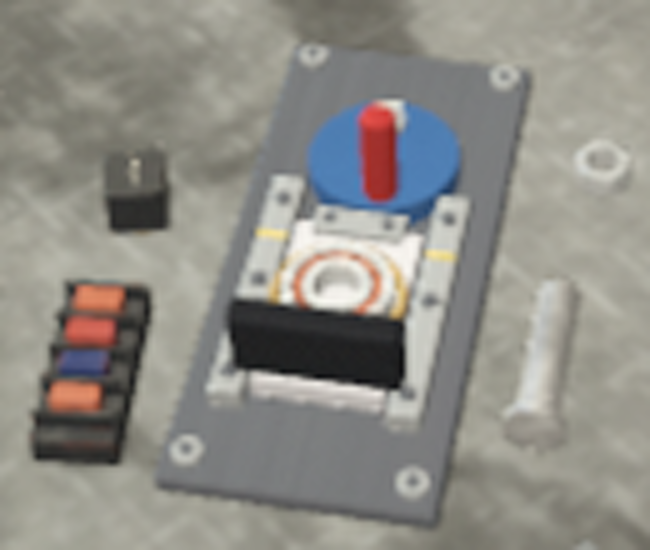

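Crop readings from the top view:
- Bolts at (189,66), (54,171), (323,515) and (459,406).
- Cam pivot at (180,191), cam disc centre at (206,216), and peg top at (235,242).
- Push plate top edge from about (295,440) to (400,362).

In the scene crop the peg top is at (377,112) and the pivot is hidden behind it.

```bash
cat > h.py <<'E'
import numpy as np
from plant import bot
def ray(n,p,z):
    m=bot.camera_model(n);d=m['R'].T@np.linalg.inv(m['camera_matrix'])@[*p,1.];c=-m['R'].T@m['t']
    return (c+d*(z-c[2])/d[2])
T=lambda u,v,z:ray("top",(u/4+220-.4,v/4+150-.4),z)
S=lambda u,v,z:ray("scene",(u/5+200-.4,v/5+175-.4),z)
E
python3 - <<'E'
from h import *
np.set_printoptions(precision=1,suppress=True)
for f,B,pk in((T,[(189,66),(54,171),(323,515),(459,406)],(235,242)),(S,[(504,76),(313,53),(186,450),(413,482)],(377,112))):
    b=[f(*p,11) for p in B]; c=np.mean(b,0); d=(b[0]+b[1]-b[2]-b[3])[:2]; yaw=np.arctan2(d[1],d[0])
    w=(b[1]-b[0]+b[2]-b[3])[:2]; yaw2=np.arctan2(-w[0],w[1])
    ux=np.array([np.cos(yaw),np.sin(yaw)]);uy=np.array([-ux[1],ux[0]])
    o=c[:2]+5*ux
    loc=lambda p:np.array([(p[:2]-o)@ux,(p[:2]-o)@uy])
    print("yaw",yaw,yaw2,"size",np.linalg.norm(d)/2,np.linalg.norm(w)/2,"origin",o,"peg",f(*pk,74),loc(f(*pk,74)))
    if f is T: print("pivot",loc(T(180,191,26)),"disc",loc(T(206,216,26)),"plate top",loc(T(295,440,60)),loc(T(400,362,60)))
    for k in (-1,1):
        print(o+60*ux)
E
```

```text
yaw 0.6649691558973082 0.665780090534376 size 235.40363245518296 93.24310126445233 origin [552.9 208.2] peg [569.8 214.4  74. ] [17.2 -5.5]
pivot [60.1 -0.3] disc [41.  -2.9] plate top [-80.2  32.7] [-82.4 -34. ]
[600.1 245.2]
[600.1 245.2]
yaw 0.6664676308484451 0.665243199885315 size 235.94340039478996 92.54790947298883 origin [555.4 207.3] peg [572.2 213.   74. ] [16.7 -5.9]
[602.5 244.4]
[602.5 244.4]
```

Both cameras agree:
- Fixture origin about (554,208), yaw 0.6655.
- Pivot about (601.3,244.8), which fits x=60 to within a millimetre.
- Peg at fixture (17,-5.7), so the cam angle is about +0.13.

I'll turn it counter-clockwise with closed fingers, turning the tool with the peg. First I move above the pre-contact point.

>>> {"name": "carry_out", "arguments": {"gripper": 1, "plan": [{"tx": 17,"ty": -31,"rz": -0.13},{"tx": 17,"ty": -31,"rz": -0.13},{"tx": 17,"ty": -31,"rz": -0.13},{"tx": 17,"ty": -31,"rz": -0.13},{"tx": 17,"ty": -31,"rz": -0.13},{"tx": 17,"ty": -31,"rz": -0.13},{"tx": 25,"ty": -6,"rz": -0.13},{"tx": 25,"ty": -6,"rz": -0.13},{"tx": 25,"ty": -6,"rz": -0.13},{"tx": 25,"ty": -6,"rz": -0.13},{"tx": 25,"ty": -6,"rz": -0.13},{"tx": 25,"ty": -6,"rz": -0.13}]}}

```text
invalid input at $.plan[0]: expected keys tx, ty, tz, rx, ry, rz
```

>>> {"name": "carry_out", "arguments": {"plan": [{"tx": 24,"ty": -6,"rz": -0.1},{"tx": 24,"ty": -6,"rz": -0.1},{"tx": 24,"ty": -6,"rz": -0.1},{"tx": 24,"ty": -6,"rz": -0.1},{},{}]}}

```text
invalid input at $.plan[0]: expected keys tx, ty, tz, rx, ry, rz
```

>>> {"name": "carry_out", "arguments": {"gripper": 1, "plan": [{"tx": 17,"ty": -31,"tz": 0,"rx": 0,"ry": 0,"rz": -0.13},{"tx": 17,"ty": -31,"tz": 0,"rx": 0,"ry": 0,"rz": -0.13},{"tx": 17,"ty": -31,"tz": 0,"rx": 0,"ry": 0,"rz": -0.13},{"tx": 17,"ty": -31,"tz": 0,"rx": 0,"ry": 0,"rz": -0.13},{"tx": 17,"ty": -31,"tz": 0,"rx": 0,"ry": 0,"rz": -0.13},{"tx": 17,"ty": -31,"tz": 0,"rx": 0,"ry": 0,"rz": -0.13},{"tx": 25,"ty": -6,"tz": 0,"rx": 0,"ry": 0,"rz": -0.13},{"tx": 25,"ty": -6,"tz": 0,"rx": 0,"ry": 0,"rz": -0.13},{"tx": 25,"ty": -6,"tz": 0,"rx": 0,"ry": 0,"rz": -0.13},{"tx": 25,"ty": -6,"tz": 0,"rx": 0,"ry": 0,"rz": -0.13},{"tx": 25,"ty": -6,"tz": 0,"rx": 0,"ry": 0,"rz": -0.13},{"tx": 25,"ty": -6,"tz": 0,"rx": 0,"ry": 0,"rz": -0.13}]}}

```text
time: 1.4
tool_pos: [451.4, 263.6, 226.5]
tcp_rot: [-3.141, 0.0, 1.188]
contact_force: [-0.2, 0.5, 1.0]
grip_width: 2.2
finger_force: 0.0
```

>>> {"name": "carry_out", "arguments": {"plan": [{"tx": 24,"ty": -6,"tz": 0,"rx": 0,"ry": 0,"rz": -0.1},{"tx": 24,"ty": -6,"tz": 0,"rx": 0,"ry": 0,"rz": -0.1},{"tx": 24,"ty": -6,"tz": 0,"rx": 0,"ry": 0,"rz": -0.1},{"tx": 24,"ty": -6,"tz": 0,"rx": 0,"ry": 0,"rz": -0.1},{"tx": 0,"ty": 0,"tz": 0,"rx": 0,"ry": 0,"rz": 0},{"tx": 0,"ty": 0,"tz": 0,"rx": 0,"ry": 0,"rz": 0},{"tx": 0,"ty": 0,"tz": 0,"rx": 0,"ry": 0,"rz": 0}]}}

```text
time: 2.1
tool_pos: [545.6, 240.3, 226.6]
tcp_rot: [-3.141, 0.001, 0.795]
contact_force: [-0.3, 0.2, -0.5]
grip_width: 0.3
finger_force: 0.0
```

>>> {"name": "carry_out", "arguments": {"plan": [{"tx": 0,"ty": 0,"tz": -30,"rx": 0,"ry": 0,"rz": 0},{"tx": 0,"ty": 0,"tz": -30,"rx": 0,"ry": 0,"rz": 0},{"tx": 0,"ty": 0,"tz": -30,"rx": 0,"ry": 0,"rz": 0},{"tx": 0,"ty": 0,"tz": -30,"rx": 0,"ry": 0,"rz": 0},{"tx": 0,"ty": 0,"tz": -20,"rx": 0,"ry": 0,"rz": 0},{"tx": 0,"ty": 0,"tz": -20,"rx": 0,"ry": 0,"rz": 0},{"tx": 0,"ty": 0,"tz": -15,"rx": 0,"ry": 0,"rz": 0},{"tx": 0,"ty": 0,"tz": -8,"rx": 0,"ry": 0,"rz": 0},{"tx": 0,"ty": 0,"tz": 0,"rx": 0,"ry": 0,"rz": 0},{"tx": 0,"ty": 0,"tz": 0,"rx": 0,"ry": 0,"rz": 0}]}}

```text
time: 3.1
tool_pos: [546.7, 240.4, 44.6]
tcp_rot: [3.141, -0.001, 0.794]
contact_force: [0.8, 0.5, 0.4]
grip_width: 0.4
finger_force: 0.0
```

Run:
```python
from plant import bot
import cv2
cv2.imwrite("pics/w1.png",cv2.resize(bot.capture("wrist")[:,:,::-1],(800,600)))
o=bot.get_obs();print(o['tool_pos'],o['contact_force'])
```

```text
[546.96290157 240.3792292   44.82227534] [-0.03653715 -0.40978551 -0.44212498]
```

View pics/w1.png

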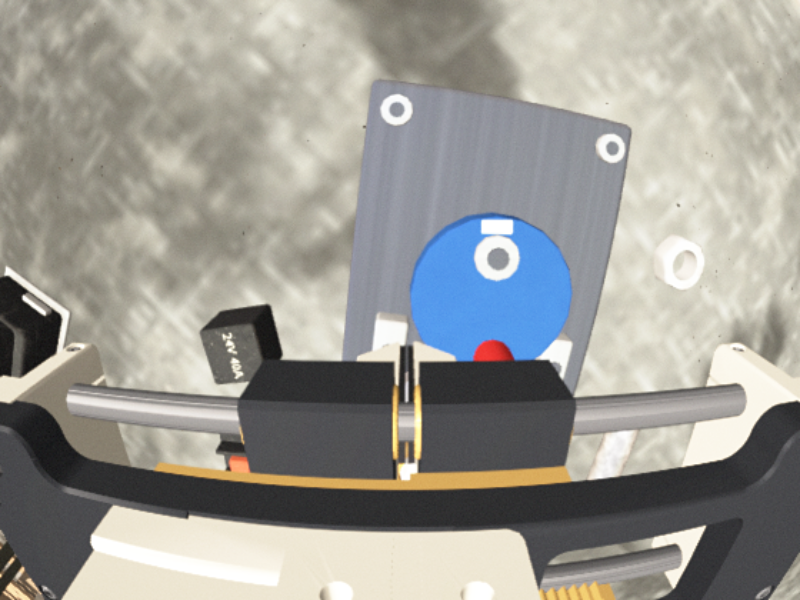

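The wrist view shows the closed fingertips ending near (405,360), the peg just to their right at (493,352) with a gap, and nothing else close. I'll compute the arc rows next.

Run:
```python
from h import *
P=np.array([601.3,244.8]);Y=.6655;D=27
def pose(a,D=27):
    t=Y+np.pi+a; r=np.array([np.cos(t),np.sin(t)]);n=np.array([-r[1],r[0]])
    return P+42*r-D*n
A=list(np.arange(.133,2.86,.12)); cur=np.array([547.,240.4])
print("yaw0",Y+np.pi+.133+np.pi-2*np.pi)
for a in A:
    p=pose(a);d=np.round((p-cur)*2)/2;cur=cur+d;print(round(a,3),d,p.round(1))
```

```text
yaw0 0.7984999999999998
0.133 [ 5.5 -7. ] [552.7 233.6]
0.253 [ 2.  -5.5] [554.3 227.8]
0.373 [ 2.  -5.5] [556.7 222.3]
0.493 [ 3.  -5.5] [559.7 217.1]
0.613 [ 4.  -4.5] [563.3 212.4]
0.733 [ 4.  -4.5] [567.5 208.1]
0.853 [ 4.5 -3.5] [572.1 204.3]
0.973 [ 5.  -3.5] [577.2 201.1]
1.093 [ 5.5 -2.5] [582.6 198.5]
1.213 [ 6. -2.] [588.3 196.6]
1.333 [ 5.5 -1. ] [594.2 195.4]
1.453 [ 6.  -0.5] [600.1 194.9]
1.573 [6. 0.] [606.1 195.1]
1.693 [6. 1.] [612. 196.]
1.813 [6. 2.] [617.8 197.7]
1.933 [5.5 2. ] [623.3 200. ]
2.053 [5. 3.] [628.5 202.9]
2.173 [5.  3.5] [633.3 206.5]
2.293 [4. 4.] [637.7 210.6]
2.413 [4. 5.] [641.5 215.2]
2.533 [3.5 5. ] [644.8 220.2]
2.653 [2.5 5. ] [647.4 225.6]
2.773 [2. 6.] [649.4 231.3]
```

>>> {"name": "carry_out", "arguments": {"plan": [{"tx": 2.5,"ty": -3.5,"tz": 0,"rx": 0,"ry": 0,"rz": 0},{"tx": 3,"ty": -3.5,"tz": 0,"rx": 0,"ry": 0,"rz": 0},{"tx": 2,"ty": -5.5,"tz": 0,"rx": 0,"ry": 0,"rz": 0.12},{"tx": 2,"ty": -5.5,"tz": 0,"rx": 0,"ry": 0,"rz": 0.12},{"tx": 3,"ty": -5.5,"tz": 0,"rx": 0,"ry": 0,"rz": 0.12},{"tx": 4,"ty": -4.5,"tz": 0,"rx": 0,"ry": 0,"rz": 0.12}]}}

```text
time: 3.75
tool_pos: [562.4, 212.3, 44.2]
tcp_rot: [-3.14, -0.001, 1.279]
contact_force: [-5.6, 2.5, 3.5]
grip_width: 0.5
finger_force: 2.9
```

```bash
cat > peg.py <<'E'
from h import *
import cv2
for n in("top","scene"):
    im=bot.capture(n).astype(int); m=bot.camera_model(n)
    q=m['R']@[601,245,50]+m['t']; q=m['camera_matrix']@q; c=q[:2]/q[2]
    k=((im[:,:,0]>120)&(im[:,:,1]<70)&(im[:,:,2]<80)).astype(np.uint8)
    v,u=np.nonzero(k); s=np.hypot(u-c[0],v-c[1])<40; u,v=u[s],v[s]
    if len(u)<5: print(n,"hidden",len(u)); continue
    w=ray(n,(u.mean(),v.mean()),70 if n=="top" else 50)[:2]; d=w-[601.3,244.8]
    print(n,len(u),w.round(1),"r",np.hypot(*d).round(1),"cam",((np.arctan2(d[1],d[0])-.6655-np.pi+np.pi)%(2*np.pi)-np.pi).round(3))
o=bot.get_obs();print(o['time'],o['tool_pos'],o['tcp_rot'],o['contact_force'])
E
python3 peg.py
```

```text
top hidden 0
scene 73 [586.8 197.7] r 49.3 cam 0.607
3.85 [563.06501952 211.90608716  44.1571281 ] [-3.14112811e+00 -5.81596847e-04  1.27454051e+00] [-2.78570453  1.98209661  1.64069648]
```

The cam follows: about 0.61 rad with roughly 6 N at the contact. I'll continue the arc.

>>> {"name": "carry_out", "arguments": {"plan": [{"tx": 4,"ty": -4.5,"tz": 0,"rx": 0,"ry": 0,"rz": 0.12},{"tx": 4.5,"ty": -3.5,"tz": 0,"rx": 0,"ry": 0,"rz": 0.12},{"tx": 5,"ty": -3.5,"tz": 0,"rx": 0,"ry": 0,"rz": 0.12},{"tx": 5.5,"ty": -2.5,"tz": 0,"rx": 0,"ry": 0,"rz": 0.12},{"tx": 6,"ty": -2,"tz": 0,"rx": 0,"ry": 0,"rz": 0.12},{"tx": 5.5,"ty": -1,"tz": 0,"rx": 0,"ry": 0,"rz": 0.12},{"tx": 6,"ty": -0.5,"tz": 0,"rx": 0,"ry": 0,"rz": 0.12},{"tx": 6,"ty": 0,"tz": 0,"rx": 0,"ry": 0,"rz": 0.12}]}}

```text
time: 4.65
tool_pos: [604.2, 194.1, 43.6]
tcp_rot: [-3.138, -0.001, 2.236]
contact_force: [-5.7, -1.0, 2.3]
grip_width: 0.5
finger_force: 2.6
```

>>> {"name": "carry_out", "arguments": {"plan": [{"tx": 6,"ty": 1,"tz": 0,"rx": 0,"ry": 0,"rz": 0.12},{"tx": 6,"ty": 2,"tz": 0,"rx": 0,"ry": 0,"rz": 0.12},{"tx": 5.5,"ty": 2,"tz": 0,"rx": 0,"ry": 0,"rz": 0.12},{"tx": 5,"ty": 3,"tz": 0,"rx": 0,"ry": 0,"rz": 0.12},{"tx": 5,"ty": 3.5,"tz": 0,"rx": 0,"ry": 0,"rz": 0.12},{"tx": 4,"ty": 4,"tz": 0,"rx": 0,"ry": 0,"rz": 0.12}]}}

```text
time: 5.25
tool_pos: [636.3, 208.6, 43.3]
tcp_rot: [-3.139, -0.002, 2.955]
contact_force: [-3.5, -4.7, 0.9]
grip_width: 0.7
finger_force: 2.5
```

```bash
python3 peg.py
```

```text
top hidden 0
scene 9 [624.9 219.2] r 34.8 cam 1.652
5.35 [636.67802032 209.15901843  43.29601872] [-3.13984049e+00 -1.34147708e-03  2.95258903e+00] [-2.04622105 -2.75809699  0.20709748]
```

>>> {"name": "carry_out", "arguments": {"plan": [{"tx": 4,"ty": 5,"tz": 0,"rx": 0,"ry": 0,"rz": 0.12},{"tx": 3.5,"ty": 5,"tz": 0,"rx": 0,"ry": 0,"rz": 0.12},{"tx": 2.5,"ty": 5,"tz": 0,"rx": 0,"ry": 0,"rz": 0.12},{"tx": 2,"ty": 6,"tz": 0,"rx": 0,"ry": 0,"rz": 0.12},{"tx": 1.5,"ty": 6,"tz": 0,"rx": 0,"ry": 0,"rz": 0.12},{"tx": 0,"ty": 0,"tz": 0,"rx": 0,"ry": 0,"rz": 0}]}}

```text
time: 5.95
tool_pos: [650.7, 236.3, 43.5]
tcp_rot: [-3.14, -0.0, -2.732]
contact_force: [-0.6, -3.6, -0.6]
grip_width: 0.5
finger_force: 1.4
```

```bash
python3 peg.py;  python3 - <<'E'
from plant import bot
import cv2
m=bot.camera_model("wrist");print(m)
cv2.imwrite("pics/w2.png",cv2.resize(bot.capture("wrist")[:,:,::-1],(800,600)))
E
```

```text
top hidden 0
scene 64 [634.1 251.9] r 33.6 cam 2.688
6.05 [650.59616963 236.25716374  43.56284196] [-3.14111801e+00 -2.12124774e-04 -2.73540878e+00] [-0.50410029 -3.54160424 -1.67487919]
{'camera_matrix': array([[325.1922621 ,   0.        , 284.22525556],
       [  0.        , 325.1922621 , 203.97942122],
       [  0.        ,   0.        ,   1.        ]]), 'R': array([[-3.95502602e-01,  9.18464641e-01, -6.27769792e-04],
       [ 8.80202810e-01,  3.79221617e-01,  2.85366394e-01],
       [ 2.62337006e-01,  1.12310587e-01, -9.58418295e-01]]), 't': array([  40.62342505, -645.30603239,   16.78032656])}
```

View pics/w2.png

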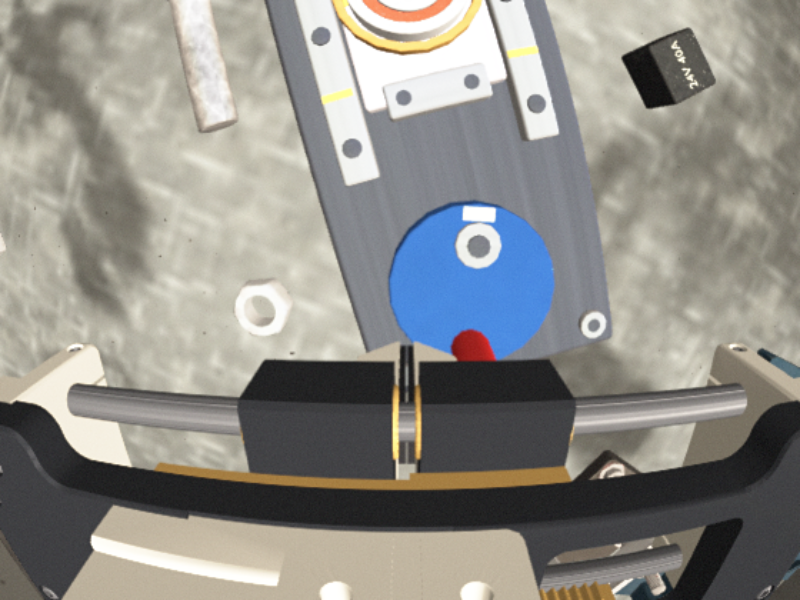

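The wrist view shows the cam pivot at (478,246), the white mark at (479,214), the disc spanning about 390–553, and the peg against the fingers at (475,345). I'll fit the disc on the z=26 plane to get the cam angle.

```bash
cat > cam.py <<'E'
from h import *
import cv2
m=bot.camera_model("wrist"); im=bot.capture("wrist").astype(int); K=m['camera_matrix']
def W(u,v,z):
    x=np.stack([np.atleast_1d(u)-K[0,2],np.atleast_1d(v)-K[1,2]],1)/K[0,0]; r=np.hypot(*x.T)
    d=np.c_[x*(np.sin(r)/r)[:,None],np.cos(r)]@m['R']; c=-m['R'].T@m['t']
    return c[:2]+d[:,:2]*((z-c[2])/d[:,2])[:,None]
k=((im[:,:,2]>150)&(im[:,:,0]<90)).astype(np.uint8)
c=max(cv2.findContours(k,cv2.RETR_EXTERNAL,cv2.CHAIN_APPROX_NONE)[0],key=cv2.contourArea)[:,0]
w=W(c[:,0],c[:,1],26).astype(np.float32)
w=w[cv2.convexHull(w,returnPoints=False)[:,0]]
from scipy.optimize import least_squares
f=least_squares(lambda p:np.hypot(*(w-p[:2]).T)-34,[601,245],loss="soft_l1");ctr=f.x
def ang(a,b): d=b-a; return (np.arctan2(d[1],d[0])-.6655)%(2*np.pi)-np.pi
print("disc",ctr.round(1),"rms",np.sqrt(np.mean(f.fun**2)).round(2),"nominal pivot",ang(np.array([601.3,244.8]),ctr))
import sys
if len(sys.argv)>2:
    pv=W(float(sys.argv[1])*.7,float(sys.argv[2])*.7,26)[0]; print("pivot",pv,"ecc",np.hypot(*(ctr-pv)),"cam",ang(pv,ctr))
E
python3 cam.py 478 246; python3 - <<'E'
E
```

```text
disc [616.1 249.5] rms 1.29 nominal pivot 2.783605635258688
pivot [599.67904931 244.13167077] ecc 17.275007261104943 cam 2.7920765366763707
```

The estimate is about 2.79 to 2.8. I'll push 0.2 rad more, then retreat clear and look at the peg fully exposed.

>>> {"name": "carry_out", "arguments": {"plan": [{"tx": 0.5,"ty": 5,"tz": 0,"rx": 0,"ry": 0,"rz": 0.1},{"tx": 0,"ty": 5,"tz": 0,"rx": 0,"ry": 0,"rz": 0.1},{"tx": 0,"ty": 0,"tz": 0,"rx": 0,"ry": 0,"rz": 0},{"tx": 10,"ty": -12,"tz": 0,"rx": 0,"ry": 0,"rz": 0},{"tx": 10,"ty": -12,"tz": 0,"rx": 0,"ry": 0,"rz": 0},{"tx": 10,"ty": 8,"tz": 15,"rx": 0,"ry": 0,"rz": 0},{"tx": 16,"ty": 12,"tz": 15,"rx": 0,"ry": 0,"rz": 0},{"tx": 0,"ty": 0,"tz": 0,"rx": 0,"ry": 0,"rz": 0},{"tx": 0,"ty": 0,"tz": 0,"rx": 0,"ry": 0,"rz": 0}]}}

```text
time: 7.05
tool_pos: [697.3, 242.2, 73.5]
tcp_rot: [3.141, 0.0, -2.531]
contact_force: [0.5, -0.5, -0.3]
grip_width: 0.4
finger_force: 0.0
```

```bash
python3 peg.py; python3 cam.py;  python3 - <<'E'
from plant import bot
import cv2
cv2.imwrite("pics/w3.png",cv2.resize(bot.capture("wrist")[:,:,::-1],(800,600)))
E
```

```text
top 31 [637.8 268.7] r 43.7 cam 3.056
scene 82 [634.2 262.6] r 37.4 cam 2.973
7.15 [696.17791368 242.07731929  72.53182494] [ 3.14058877e+00 -2.12363519e-03 -2.53049998e+00] [-0.0224117   0.5596106  -0.11471162]
disc [613.9 253.2] rms 0.96 nominal pivot 3.0659612096469697
```

View pics/w3.png

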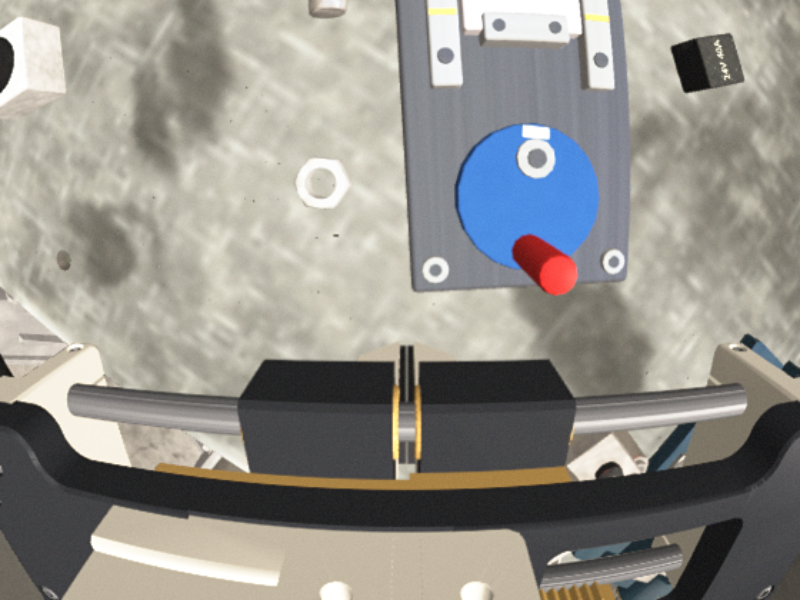

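The peg now stands clear: top at (560,273), base near (528,245), pivot at (537,158). The front bolts are at (435,270) and (613,262), and the nut is untouched.

```bash
cat >> cam.py <<'E'
if len(sys.argv)==1:
    q=lambda u,v,z:W(u*.7,v*.7,z)[0]
    pv=q(537,158,26);pk=q(559,273,74);b1=q(435,270,11);b2=q(613,262,11)
    e=b2-b1;print("front yaw",np.arctan2(-e[0],e[1]),"mid",(b1+b2)/2,"pv",pv,"peg",pk,np.hypot(*(pk-pv)),ang(pv,pk),"base",ang(pv,q(529,246,26)))
    mid=(b1+b2)/2; print("axis mid-pivot", np.arctan2(*(mid-pv)[::-1]))
E
python3 cam.py
```

```text
disc [613.9 253.2] rms 1.03 nominal pivot 3.0616569099016164
front yaw 0.6655859790605313 mid [640.52235023 276.8921363 ] pv [598.6511212  244.59321065] peg [633.81878018 265.22603763] 40.77349368257057 3.0066745233309256 base 3.0377482101883677
axis mid-pivot 0.6570489316677316
```

The cam stands at about 3.03 rad. I'll go back by the same path and push about 0.11 rad more.

>>> {"name": "carry_out", "arguments": {"plan": [{"tx": -16,"ty": -12,"tz": -15,"rx": 0,"ry": 0,"rz": 0},{"tx": -10,"ty": -8,"tz": -15,"rx": 0,"ry": 0,"rz": 0},{"tx": -10,"ty": 12,"tz": 0,"rx": 0,"ry": 0,"rz": 0},{"tx": -10,"ty": 12,"tz": 0,"rx": 0,"ry": 0,"rz": 0},{"tx": -0.5,"ty": 3,"tz": 0,"rx": 0,"ry": 0,"rz": 0.06},{"tx": 0,"ty": 2.5,"tz": 0,"rx": 0,"ry": 0,"rz": 0.05},{"tx": 0,"ty": 0,"tz": 0,"rx": 0,"ry": 0,"rz": 0},{"tx": 10,"ty": -12,"tz": 0,"rx": 0,"ry": 0,"rz": 0},{"tx": 10,"ty": -12,"tz": 0,"rx": 0,"ry": 0,"rz": 0},{"tx": 10,"ty": 8,"tz": 15,"rx": 0,"ry": 0,"rz": 0},{"tx": 16,"ty": 12,"tz": 15,"rx": 0,"ry": 0,"rz": 0},{"tx": 0,"ty": 0,"tz": 0,"rx": 0,"ry": 0,"rz": 0}]}}

```text
time: 8.5
tool_pos: [700.0, 248.9, 76.5]
tcp_rot: [-3.139, 0.007, -2.42]
contact_force: [-0.2, 0.5, 1.4]
grip_width: 0.3
finger_force: 0.0
```

```bash
python3 peg.py; python3 cam.py|head -1
```

```text
top 19 [637.2 273.9] r 46.2 cam -3.126
scene 86 [630.7 266.3] r 36.4 cam 3.108
8.6 [696.79598141 247.79419026  73.38283057] [ 3.14154030e+00  1.00871838e-04 -2.42017266e+00] [ 0.01975187  0.25130757 -0.42746372]
disc [612.5 254.6] rms 1.04 nominal pivot -3.090454308415353
```

The cam now reads 3.11 to 3.19, centred near π. I'll lift, move over behind the push plate and descend there, keeping the tool yaw and squaring it by -0.055.

>>> {"name": "carry_out", "arguments": {"plan": [{"tx": 0,"ty": 0,"tz": 30,"rx": 0,"ry": 0,"rz": -0.055},{"tx": 0,"ty": 0,"tz": 30,"rx": 0,"ry": 0,"rz": 0},{"tx": -26,"ty": -12,"tz": 0,"rx": 0,"ry": 0,"rz": 0},{"tx": -26,"ty": -12,"tz": 0,"rx": 0,"ry": 0,"rz": 0},{"tx": -26,"ty": -12,"tz": 0,"rx": 0,"ry": 0,"rz": 0},{"tx": -26,"ty": -12,"tz": 0,"rx": 0,"ry": 0,"rz": 0},{"tx": -26,"ty": -12,"tz": 0,"rx": 0,"ry": 0,"rz": 0},{"tx": -26,"ty": -12,"tz": 0,"rx": 0,"ry": 0,"rz": 0},{"tx": -26,"ty": -13,"tz": 0,"rx": 0,"ry": 0,"rz": 0},{"tx": -26,"ty": -13,"tz": 0,"rx": 0,"ry": 0,"rz": 0},{"tx": -26,"ty": -13,"tz": 0,"rx": 0,"ry": 0,"rz": 0},{"tx": 0,"ty": 0,"tz": 0,"rx": 0,"ry": 0,"rz": 0}]}}

```text
time: 9.85
tool_pos: [458.1, 136.0, 132.9]
tcp_rot: [3.139, -0.004, -2.475]
contact_force: [0.1, -0.9, 0.5]
grip_width: 0.1
finger_force: 0.0
```

```bash
python3 peg.py
python3 - <<'E'
from plant import bot
import cv2
cv2.imwrite("pics/t4.png",cv2.resize(bot.capture("top")[150:295,220:350,::-1],None,fx=4,fy=4,interpolation=cv2.INTER_CUBIC))
E
```

```text
top 51 [632.1 272.7] r 41.6 cam -3.071
scene hidden 0
9.95 [462.06853802 137.13408502 133.69857917] [ 3.14146998e+00  2.05483790e-05 -2.47524669e+00] [ 0.69673408 -0.13234313  0.02574194]
```

View pics/t4.png

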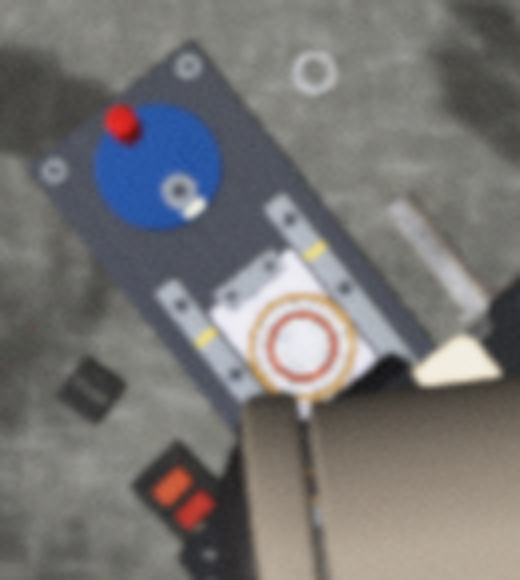

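The top view shows the peg top at (121,121), the disc centre at (157,166), and the pivot at (180,191) with the white mark facing the slide. The bystanders haven't moved.

Run:
```python
from h import *
import cv2
o=np.array([552.9,208.2]);Y=.6655;R=np.array([[np.cos(Y),np.sin(Y)],[-np.sin(Y),np.cos(Y)]])
L=lambda p:R@(p[:2]-o)
im=bot.capture("top").astype(int); k=((im[:,:,2]>110)&(im[:,:,0]<80)).astype(np.uint8)
c=max(cv2.findContours(k,0,1)[0],key=cv2.contourArea);(u,v),r=cv2.minEnclosingCircle(cv2.convexHull(c))
print("peg",L(T(121,121,74)),L(T(122,123,74)),"pivot",L(T(180,191,26)),"disc",L(ray("top",(u,v),26)),L(T(157,166,26)),r)
```

```text
peg [101.52037643   1.82344097] [100.39770772   2.05379028] pivot [60.08647013 -0.33343776] disc [78.31705987  1.17807626] [78.27656779  1.04101556] 16.35088348388672
```

The cam is at about π+0.05, so the low side faces the slide with negligible rim error. Now I'll descend behind the push plate.

>>> {"name": "carry_out", "arguments": {"plan": [{"tx": 0,"ty": 0,"tz": -25,"rx": 0,"ry": 0,"rz": 0},{"tx": 0,"ty": 0,"tz": -25,"rx": 0,"ry": 0,"rz": 0},{"tx": 0,"ty": 0,"tz": -20,"rx": 0,"ry": 0,"rz": 0},{"tx": 0,"ty": 0,"tz": -15,"rx": 0,"ry": 0,"rz": 0},{"tx": 0,"ty": 0,"tz": -6,"rx": 0,"ry": 0,"rz": 0},{"tx": 0,"ty": 0,"tz": 0,"rx": 0,"ry": 0,"rz": 0},{"tx": 3.2,"ty": 2.5,"tz": 0,"rx": 0,"ry": 0,"rz": 0},{"tx": 3.2,"ty": 2.5,"tz": 0,"rx": 0,"ry": 0,"rz": 0},{"tx": 3.2,"ty": 2.5,"tz": 0,"rx": 0,"ry": 0,"rz": 0},{"tx": 2.4,"ty": 1.9,"tz": 0,"rx": 0,"ry": 0,"rz": 0},{"tx": 2.4,"ty": 1.9,"tz": 0,"rx": 0,"ry": 0,"rz": 0},{"tx": 2.4,"ty": 1.9,"tz": 0,"rx": 0,"ry": 0,"rz": 0}]}}

```text
time: 11.25
tool_pos: [479.3, 150.7, 42.9]
tcp_rot: [3.141, -0.001, -2.474]
contact_force: [-3.0, -2.3, 2.4]
grip_width: 0.6
finger_force: 1.6
```

>>> {"name": "carry_out", "arguments": {"plan": [{"tx": 2.4,"ty": 1.9,"tz": 0,"rx": 0,"ry": 0,"rz": 0},{"tx": 2.4,"ty": 1.9,"tz": 0,"rx": 0,"ry": 0,"rz": 0},{"tx": 2.4,"ty": 1.9,"tz": 0,"rx": 0,"ry": 0,"rz": 0},{"tx": 2.4,"ty": 1.9,"tz": 0,"rx": 0,"ry": 0,"rz": 0},{"tx": 2.4,"ty": 1.9,"tz": 0,"rx": 0,"ry": 0,"rz": 0},{"tx": 2.4,"ty": 1.9,"tz": 0,"rx": 0,"ry": 0,"rz": 0},{"tx": 2.4,"ty": 1.9,"tz": 0,"rx": 0,"ry": 0,"rz": 0},{"tx": 2.4,"ty": 1.9,"tz": 0,"rx": 0,"ry": 0,"rz": 0}]}}

```text
time: 12.05
tool_pos: [498.7, 166.1, 42.7]
tcp_rot: [3.142, 0.0, -2.474]
contact_force: [-1.3, -2.6, 2.0]
grip_width: 0.4
finger_force: 1.6
```

>>> {"name": "carry_out", "arguments": {"plan": [{"tx": 1.6,"ty": 1.2,"tz": 0,"rx": 0,"ry": 0,"rz": 0},{"tx": 1.6,"ty": 1.2,"tz": 0,"rx": 0,"ry": 0,"rz": 0},{"tx": 0,"ty": 0,"tz": 0,"rx": 0,"ry": 0,"rz": 0}]}}

```text
time: 12.35
tool_pos: [500.7, 167.7, 42.6]
tcp_rot: [3.141, -0.003, -2.474]
contact_force: [-5.4, -5.0, 5.0]
grip_width: 0.5
finger_force: 3.8
```

>>> {"name": "carry_out", "arguments": {"plan": [{"tx": 0.8,"ty": 0.6,"tz": 0,"rx": 0,"ry": 0,"rz": 0},{"tx": 0.8,"ty": 0.6,"tz": 0,"rx": 0,"ry": 0,"rz": 0},{"tx": 0,"ty": 0,"tz": 0,"rx": 0,"ry": 0,"rz": 0}]}}

```text
time: 12.65
tool_pos: [500.7, 167.8, 42.6]
tcp_rot: [3.14, -0.007, -2.474]
contact_force: [-10.0, -11.7, 10.5]
grip_width: 0.4
finger_force: 7.6
```

It has stopped with about 15 N, against either the stop or the cam. I'll add one more gentle millimetre and measure the travel from the bearing.

>>> {"name": "carry_out", "arguments": {"plan": [{"tx": 0.8,"ty": 0.6,"tz": 0,"rx": 0,"ry": 0,"rz": 0},{"tx": 0,"ty": 0,"tz": 0,"rx": 0,"ry": 0,"rz": 0}]}}

```text
time: 12.85
tool_pos: [500.7, 167.8, 42.6]
tcp_rot: [3.14, -0.009, -2.474]
contact_force: [-12.4, -13.5, 13.2]
grip_width: 0.8
finger_force: 9.4
```

Run:
```python
from plant import bot
import cv2
cv2.imwrite("pics/t5.png",cv2.resize(bot.capture("top")[150:295,220:350,::-1],None,fx=4,fy=4,interpolation=cv2.INTER_CUBIC))
```

```text
(no output)
```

View pics/t5.png

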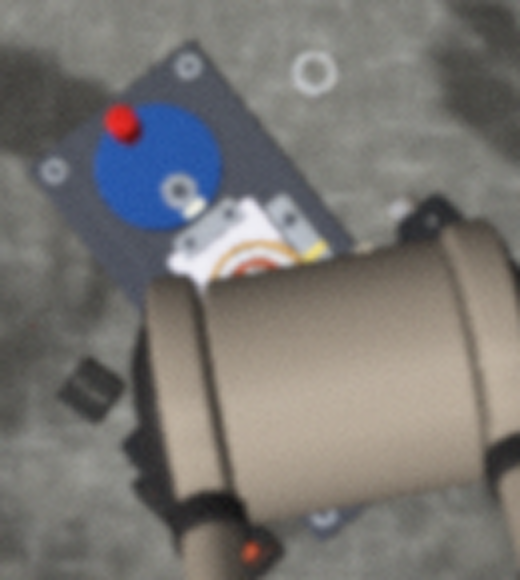

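The nose screws moved from (270,266)/(232,297) to (231,214)/(190,244), which is about 66 px × 0.533 = 35.3 mm. The slide is home and the peg hasn't moved. I'll back off, lift and move away.

>>> {"name": "carry_out", "arguments": {"plan": [{"tx": -2.4,"ty": -1.9,"tz": 0,"rx": 0,"ry": 0,"rz": 0},{"tx": -4,"ty": -3,"tz": 0,"rx": 0,"ry": 0,"rz": 0},{"tx": -12,"ty": -9,"tz": 0,"rx": 0,"ry": 0,"rz": 0},{"tx": -12,"ty": -9,"tz": 0,"rx": 0,"ry": 0,"rz": 0},{"tx": 0,"ty": 0,"tz": 20,"rx": 0,"ry": 0,"rz": 0},{"tx": 0,"ty": 0,"tz": 30,"rx": 0,"ry": 0,"rz": 0},{"tx": 0,"ty": 0,"tz": 30,"rx": 0,"ry": 0,"rz": 0},{"tx": 0,"ty": 0,"tz": 30,"rx": 0,"ry": 0,"rz": 0},{"tx": -20,"ty": -15,"tz": 20,"rx": 0,"ry": 0,"rz": 0},{"tx": -20,"ty": -15,"tz": 10,"rx": 0,"ry": 0,"rz": 0},{"tx": -20,"ty": -15,"tz": 0,"rx": 0,"ry": 0,"rz": 0},{"tx": 0,"ty": 0,"tz": 0,"rx": 0,"ry": 0,"rz": 0}]}}

```text
time: 14.1
tool_pos: [412.3, 101.6, 183.2]
tcp_rot: [-3.141, 0.001, -2.475]
contact_force: [0.2, 0.0, -0.0]
grip_width: 0.2
finger_force: 0.0
```

```bash
python3 peg.py
python3 - <<'E'
from plant import bot
import cv2
cv2.imwrite("pics/t6.png",cv2.resize(bot.capture("top")[150:295,220:350,::-1],None,fx=4,fy=4,interpolation=cv2.INTER_CUBIC))
E
```

```text
top 50 [632.5 272.6] r 41.8 cam -3.079
scene 9 [646.2 283. ] r 58.9 cam -3.102
14.2 [414.4273535  102.42819279 183.11922746] [-3.14085290e+00  2.05873366e-03 -2.47504020e+00] [ 0.18370535 -0.60873218  0.89651442]
```

View pics/t6.png

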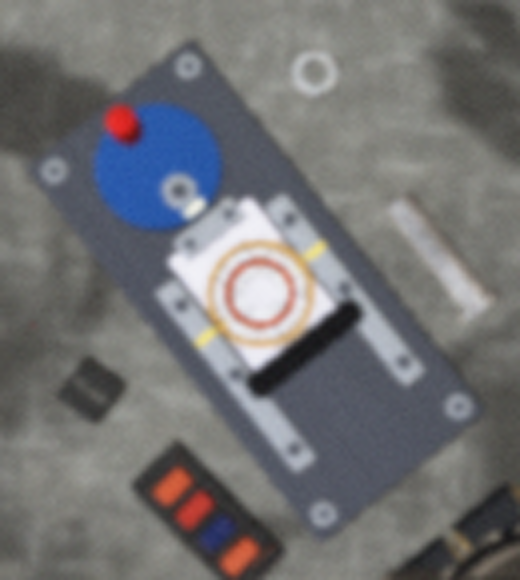

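The final view shows the slide forward, with the bearing centred in its nest at (260,293), about 35 mm from where it started. The peg points forward at (122,122). All bystanders are in place and the arm is clear.

```bash
python3 -c "
from plant import bot
print(bot.close_job())"
```

```text
the job is handed in; nothing more can be done
None
```

The job is handed in: the cam is turned with its low side to the slide (about 3° past straight by camera), the slide is about 35 mm forward and firm against its stop, the bearing is in its nest, the other things are where they were, and the arm is clear.

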